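# Sort the bench and hold the coater's sprung carbon feed rod at its mark

## Task

I am about to fit a fresh carbon in the coater's rod source, so first clear the bench in front of it: lay the two hand tools (spanner and fine tweezers) flat in the larger, oblong steel tray and the small white grid box flat in the small square one. Then grip the source's knurled knob, draw the sprung feed rod straight out until the dark ring engraved on it stands at the mouth of its tube, no farther, and keep holding it there against the spring: your program finishes while holding it. Leave the tin, the eyepiece and the black fuse box where they stand.

Things in the scene. Friction and masses are not known exactly. Their poses are not given: they have to be found in the camera images.
- spanner: Small steel open-ended spanner lying flat, 129 mm long, 26 mm wide and 9 mm thick. Origin: centre of its underside; its length runs along its own y, z is up. 85 g; grip it across the shank (about 18 mm wide at mid-length).
- tweezers: Fine straight steel tweezers with a blue grip patch, lying flat: 118 mm long, 12 mm wide, 10 mm high. Origin: centre of its underside; its length runs along its own y, z is up. 18 g; grip across the 12 mm width.
- grid_box: Small flat white storage box for specimen grids with a paper label, closed, 44 mm (own x) by 62 mm (own y), 14 mm high, 25 g. Origin: centre of its underside, z up. Grip across the 44 mm.
- tool_tray: The larger, oblong shallow steel tray, open on top, fixed: 130 mm (own x) by 160 mm (own y) outside, walls 3 mm thick and 18 mm high (rolled rim to 20 mm), inner floor 3 mm above the bench. Origin: centre of its underside. Two tools lie side by side in it along its y. Which of the two trays stands nearer to the robot varies.
- box_tray: The smaller, square shallow steel tray, open on top, fixed: 110 by 110 mm outside, walls 3 mm thick and 18 mm high (rolled rim to 20 mm), inner floor 3 mm above the bench. Origin: centre of its underside.
- source: Carbon rod source of a coater, fixed: aluminium plate 196 x 84 mm, top at 16 mm, two brass posts 36 mm wide and 95 mm high on white insulators. A level steel tube (21 mm thick, collar 26 mm) sticks out of the front post along its own -x, roughly towards the robot; the sprung feed rod with its knob comes out of it. Origin: on the bench, 85 mm behind (+x of) the plate's front edge.
- tube_mouth (a point): Centre of the tube's open front end, where the mark on the rod must come to stand: 68 mm above the bench, 75 mm in front (own -x) of the source's origin. Axes as the source's.
- knob_mid (a point): Middle of the knurled steel knob at the end of the feed rod: a cylinder 26 mm thick and 28 mm long along the source's x, 68 mm above the bench; moves with the rod. With the rod home it is 28 mm in front of the tube's mouth, with the mark at the mouth 63 mm. Can be pinched across (along the source's y) from above.
- feed_rod (a joint): How far the feed rod is drawn out along the source's -x, in m: 0 home (its inner spring holds it there), 0.035 with the engraved black ring (3 mm wide, hidden in the tube until then) at the tube's mouth, 0.050 the stop. The spring pulls back with about 4 N at home and 8.5 N at the mark.
- carbon_tin: Bystander: round tin of carbon rods, 58 mm diameter, 36 mm high, standing. Origin: centre of its underside.
- eyepiece: Bystander: spare microscope eyepiece, black, 34 mm diameter, 45 mm high, standing. Origin: centre of its underside.
- sink_tap: Fixed swan-neck tap over the drip sink, between the source and the trays: 256 mm high, its spout reaches 93 mm from the origin towards the robot (world -x). Carry things past in front of it. The sink's raised rim stands a few mm above the bench. Origin: on the bench, under the middle of its length.
- fuse_box: Bystander: small black box, 42 by 60 mm, 30 mm high. Origin: centre of its underside.

How it is judged:
By the outcome, as a careful person would: the job done as asked, in the order asked, and still so for the second after the job is handed in, while the arm keeps its last pose, push and grip.
It also fails if it takes over 70 s, if anything falls off the work surface, if the arm or the gripper's body presses on something with over 40 N, if the wrist force passes 120 N, or if a joint passes its speed limit or range.

## Robot

A 6-joint arm with a two-finger parallel gripper is mounted at the origin on a cart in front of the work surface, level with it; the furniture and walls round the work are solid. World frame = base frame: x ahead of the robot, y to its left, z up, the work surface at z = 0. Lengths are in m, angles in rad, forces in N, time in s.
With the tool pointing down it reaches from about 0.325 to 0.75 m from the base axis. Payload 7.6 kg.
Tool frame: the origin (TCP) lies at the very end of the fingers, on their centre line; the grasp point (between the pads) lies 19 mm behind it (r.tcp_to_grasp is the distance from the TCP to the grasp point, in m); z points along the fingers, y is the line along which they close (so a half turn about z gives the same grasp; the last joint's range is limited). The gripper opens to 85 mm and grips with 20 to 120 N. Pads are 22 mm wide; open, the fingers measure 114 mm over their backs; the gripper's body (76 mm by 85 mm) begins 54 mm behind the grasp point. The pads swing forward as they close: fully open they stand 13 mm farther back than shut.
Start: joints at [1.203, 0.052, 1.401, -0, 1.689, -0.07], TCP at [0.154, 0.502, 0.196] pointing down, gripper open.
Joint ranges: [-2.9, 2.9], [-0.91, 2.17], [0.12, 2.37], [-1.06, 4.2], [0.26, 2.73], [-2.93, 2.93]. Speed limits (rad/s): [2.57, 2.57, 3.01, 3.14, 3.14, 3.14].

## Interface

Orientations are given as a unit quaternion [x, y, z, w].
In Python, from bench import r, grip, eyes gives the robot as it stands. The module is installed in compiled form; this text tells all that it offers. Calls block until the motion is done:
- r.reach(position, orientation): joint-space move of the TCP to a pose.
- r.line_to(position, velocity=0.15, rotation=None): straight line of the TCP; rotation=None keeps the orientation; velocity is the mean speed in m/s.
- r.set_joints(angles): joint-space move.
- grip(opening, effort=None): finger opening in m; effort is the grip in N (None keeps the last); returns when the fingers have stopped.
- r.sleep(seconds).
- r.solve_ik(position, orientation): joint angles nearest the present ones, or None.
- r.get_state(): the state.
- eyes.get_image(name): name is "side" or "top"; returns (picture, depth): 480x640x3 uint8, red, green, blue; 480x640 float32, m along the optical axis (not along the pixel's ray), 0 where there is no reading.
- eyes.camera_model(name): a dict with "mtx" (3x3 intrinsics, pixels), "extrinsics" (4x4, takes a point from world to camera coordinates). Camera axes: x right, y up, looking along -z (the intrinsics and any distortion apply to the point x, -y, -z); pixel columns grow to the right and rows downward; lengths in m; the calibration is good to about 2 mm. A picture is of the moment at which its call begins. camera_model takes no time and is no camera call.
A pose or a line that the arm cannot do raises r.IKError and nothing moves.
- r.sign_off(): hands the job in; it is judged then, once.
The state is a dict: "time_s": time; "joints": joint angles; "qvel": joint speeds; "effort": joint torques, N m; "tool_pos": TCP position; "tcp_rot": TCP orientation; "ft_force": force on the tool from outside, world axes, zero at the start; "moment": the same for the moment, N m; "opening": finger opening in m; "gripper_force": force on a finger pad.
Only numpy, scipy, OpenCV 4.12 (cv2) and the standard library are available. Lean on these libraries where they do the work, as an engineer would, in place of code of your own. Each camera call takes 0.05 s, during which the arm holds its last target. There are 200 camera calls.

## Working session

There is one attempt and no reset: what is moved stays moved. The work goes in short steps, each a Python script; the robot and the scene stay as the last script left them, time stands still between calls to the robot, and variables do not carry over. Pictures are saved under pics/ and viewed, at most 10 in all, crops included, and the job is handed in when it is done.

```bash
mkdir -p pics && python3 - <<'E'
from bench import r,grip,eyes
import cv2,numpy as np
for n in("top","side"):
    p,d=eyes.get_image(n); np.savez(f"{n}.npz",p=p,d=d)
    cv2.imwrite(f"pics/{n}0.png",p[:,:,::-1])
    m=eyes.camera_model(n); print(n,m)
print(r.get_state())
E
```

```text
top {'mtx': array([[579.82565998,   0.        , 321.19275471],
       [  0.        , 579.82565998, 243.95955312],
       [  0.        ,   0.        ,   1.        ]]), 'extrinsics': array([[ 0.00904621, -0.99989017,  0.01173953, -0.0027795 ],
       [ 0.99092596,  0.01053832,  0.13399507, -0.54843537],
       [-0.13410407,  0.01042086,  0.99091246, -1.27255022],
       [ 0.        ,  0.        ,  0.        ,  1.        ]])}
side {'mtx': array([[448.20208643,   0.        , 320.69746514],
       [  0.        , 448.20208643, 236.59584457],
       [  0.        ,   0.        ,   1.        ]]), 'extrinsics': array([[ 0.99971061, -0.02240372,  0.00876229, -0.54883098],
       [ 0.00194387,  0.43828269,  0.89883508, -0.08217654],
       [-0.02397761, -0.89855793,  0.4381994 , -1.26563977],
       [ 0.        ,  0.        ,  0.        ,  1.        ]])}
{'time_s': 0.1, 'joints': array([ 1.20268971e+00,  5.27951795e-02,  1.40161088e+00,  1.24947487e-05,
        1.68856068e+00, -7.03128003e-02]), 'qvel': array([ 0.0005014 , -0.00279889, -0.00225865, -0.00043641,  0.00151056,
       -0.00177474]), 'effort': array([ 8.88427876e-04, -3.82582641e+01, -3.60984135e+01, -7.46904857e-05,
        4.82252712e-03,  6.56927773e-05]), 'tool_pos': array([0.1539131 , 0.50161642, 0.19475168]), 'tcp_rot': array([ 1.48346582e-01,  9.88935195e-01, -6.69254776e-04, -1.55459836e-04]), 'ft_force': array([ 0.94271709,  0.46849941, -0.19560105]), 'moment': array([-0.02938082,  0.03141619,  0.02822021]), 'gripper_force': 0.0, 'opening': 0.08536537065105557}
```

View pics/top0.png

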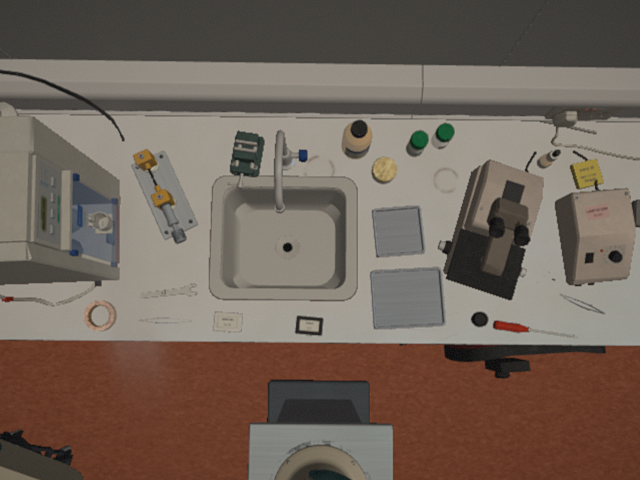

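View pics/side0.png

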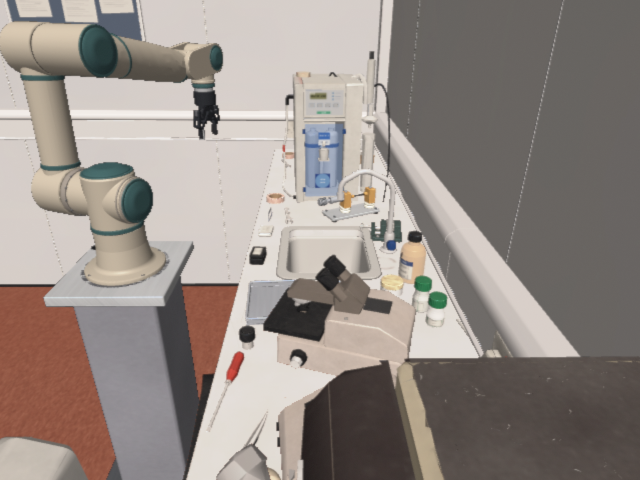

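The top picture shows the spanner near (169,292), tweezers near (165,320), the grid box at (228,321) and the fuse box at (310,325). The square tray is at (398,231), the oblong tray at (407,298), the source knob at (178,236) and the tap at (280,170). The side view confirms this. I'll zoom in on the tools and measure.

```bash
cat > h.py <<'E'
import numpy as np,cv2
from bench import r,grip,eyes
def ray(n,u,v,z):
    m=eyes.camera_model(n);K=m["mtx"];E=m["extrinsics"];R=E[:3,:3];c=-R.T@E[:3,3]
    d=R.T@np.array([(u-K[0,2])/K[0,0],-(v-K[1,2])/K[1,1],-1.]); return c+d*(z-c[2])/d[2]
def proj(n,P):
    m=eyes.camera_model(n);K=m["mtx"];E=m["extrinsics"];q=E[:3,:3]@np.array(P,float)+E[:3,3]
    return np.array([K[0,2]+K[0,0]*q[0]/-q[2],K[1,2]-K[1,1]*q[1]/-q[2]])
def cloud(n,d):
    m=eyes.camera_model(n);K=m["mtx"];E=m["extrinsics"]
    v,u=np.mgrid[:480,:640]
    q=np.stack([(u-K[0,2])/K[0,0]*d,-(v-K[1,2])/K[1,1]*d,-d],-1)-E[:3,3]
    W=q@E[:3,:3]; W[d==0]=np.nan; return W
def quat(a): # tool down, closing axis y along angle a (world)
    from scipy.spatial.transform import Rotation as Ro
    y=np.array([np.cos(a),np.sin(a),0]);z=np.array([0,0,-1.]);x=np.cross(y,z)
    return Ro.from_matrix(np.stack([x,y,z],1)).as_quat()
E
python3 - <<'E'
from h import *
p=np.load("top.npz")["p"];W=cloud("top",np.load("top.npz")["d"])
a=cv2.resize(p[270:340,130:250],(800,466),interpolation=cv2.INTER_CUBIC)[:,:,::-1]
cv2.imwrite("pics/c1.png",a)
b=cv2.resize(p[140:250,125:225],(400,440),interpolation=cv2.INTER_CUBIC)
c=cv2.resize(p[195:335,360:460],(314,440),interpolation=cv2.INTER_CUBIC)
cv2.imwrite("pics/c2.png",np.hstack([b,c])[:,:,::-1])
def blob(name,v0,v1,u0,u1,zlo,zhi):
    S=W[v0:v1,u0:u1]; m=(S[...,2]>zlo)&(S[...,2]<zhi); P=S[m]
    vv,uu=np.nonzero(m); q=np.stack([uu+u0,vv+v0],1).astype(np.float32)
    rc=cv2.minAreaRect((P[:,:2]*1000).astype(np.float32))
    print(name,len(P),"c",np.round(rc[0],1),"sz",np.round(rc[1],1),"ang",round(rc[2],1),"z",np.round(np.nanpercentile(P[:,2],[5,50,95]),4))
print("bench z",np.nanmedian(W[305:330,180:205,2]))
blob("spanner",280,304,136,202,.004,.03)
blob("tweez",312,330,134,198,.004,.03)
blob("grid",308,335,208,248,.006,.03)
blob("fuse",312,340,290,328,.015,.05)
blob("sqtray",200,262,365,430,.012,.03)
blob("obtray",262,332,365,450,.012,.03)
blob("knob+tube",190,246,150,195,.062,.09)
blob("plate",140,250,125,205,.010,.025)
blob("eyep",305,332,468,492,.03,.06)
blob("tin",150,186,368,400,.025,.05)
blob("sinkrim",175,305,205,360,.002,.02)
E
```

```text
bench z 0.0016576335009795553
spanner 619 c [439.6 349.5] sz [ 52.6 147.9] ang 0.6 z [0.0042 0.0076 0.0142]
tweez 291 c [374.  353.9] sz [ 38.2 142.8] ang 0.5 z [0.0042 0.0059 0.0123]
grid 549 c [373.8 213. ] sz [88.4 56.7] ang 86.7 z [0.009  0.0157 0.02  ]
fuse 487 c [366.9  27.9] sz [59.8 40.7] ang 85.4 z [0.0268 0.0317 0.036 ]
sqtray 476 c [ 584.8 -175.2] sz [114.  115.3] ang 5.8 z [0.0143 0.0208 0.0256]
obtray 666 c [ 436.5 -200.8] sz [142.8 177.1] ang 3.6 z [0.0154 0.0212 0.0259]
knob+tube 577 c [604.1 339.2] sz [127.3  36. ] ang 23.3 z [0.0685 0.0794 0.0887]
plate 2073 c [654.2 373.5] sz [254.6 155.7] ang 7.1 z [0.0129 0.0177 0.0223]
eyep 208 c [ 384.7 -351.3] sz [33.2 32.8] ang 34.8 z [0.0354 0.0446 0.0494]
tin 505 c [ 726. -142.] sz [56.5 57.5] ang 56.7 z [0.0311 0.0368 0.0418]
sinkrim 6224 c [564.6  94. ] sz [302.9 362. ] ang 0.7 z [0.0026 0.0064 0.0112]
```

View pics/c1.png

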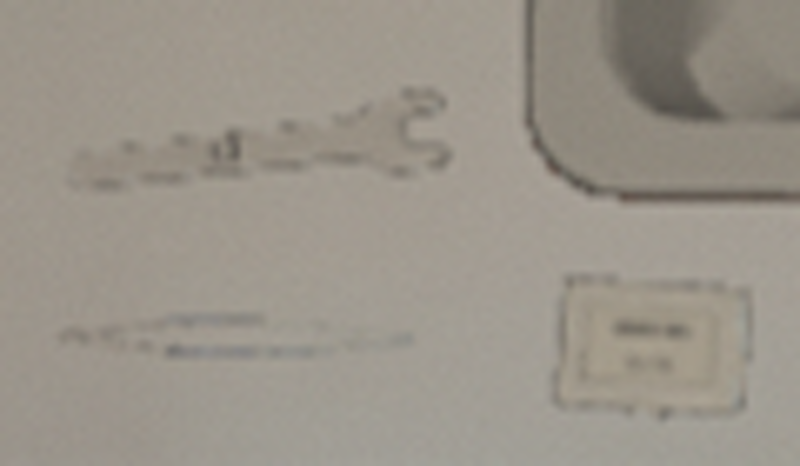

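View pics/c2.png

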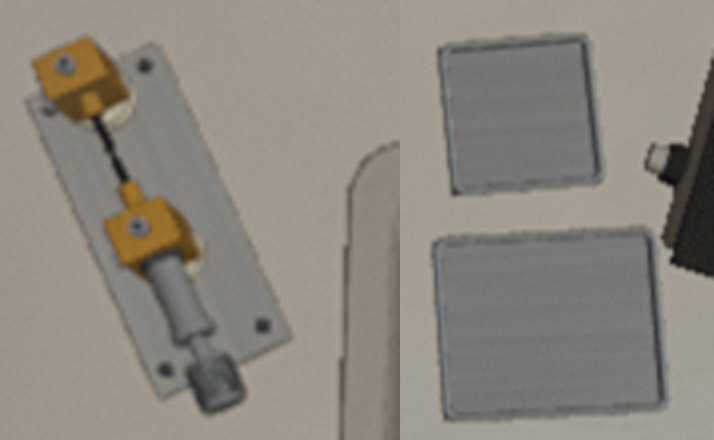

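The crops show the spanner from (140,295) to (197,289) with its jaw to the right, and the tweezers from (138,320) to (192,320) with the blue patch. The grid box is centred near (228,321). The plate edges and tray rims are clear too, so I can compute poses from them.

```bash
cat > pose.py <<'E'
from h import *
def px(pts,s,ou,ov,z,su=0): return np.array([ray("top",(x-su+.5)/s-.5+ou,(y+.5)/s-.5+ov,z)[:2] for x,y in pts])
ang=lambda v:np.arctan2(v[1],v[0])
sp=px([(70,171),(446,128)],6.667,130,270,.006); tw=px([(60,337),(413,340)],6.667,130,270,.005)
gb=px([(567,277),(748,290),(742,410),(558,403)],6.667,130,270,.014)
pl=px([(163,398),(290,338),(160,42),(25,100)],4,125,140,.016)
sq=px([(440,45),(586,36),(600,182),(453,192)],3.14,360,195,.02,400)
ob=px([(435,238),(650,229),(665,405),(446,417)],3.14,360,195,.02,400)
kn=px([(220,378)],4,125,140,.081)
sx=(pl[2]-pl[1])+(pl[3]-pl[0]); sx/=np.linalg.norm(sx)
so=(pl[0]+pl[1])/2+.085*sx
L=lambda a,b:round(float(np.linalg.norm(a-b)),4)
if __name__=="__main__":
    np.set_printoptions(precision=4,suppress=True)
    print("spanner",sp.mean(0),L(*sp),np.degrees(ang(sp[0]-sp[1])))
    print("tweez",tw.mean(0),L(*tw),np.degrees(ang(tw[0]-tw[1])))
    for n,q in(("grid",gb),("sq",sq),("ob",ob),("plate",pl)):
        print(n,q.mean(0),[L(q[i],q[(i+1)%4]) for i in range(4)],"yaw of image-left dir",np.degrees(ang(q[0]-q[1]+q[3]-q[2])))
    print("src",so,"x dir deg",np.degrees(ang(sx)),"knob exp",so-.103*sx,"seen",kn)
    for n in("top","side"):
        W=cloud(n,np.load(n+".npz")["d"])
        for x0,x1,y0,y1 in((.45,.75,.25,.8),(.3,.75,-.5,-.22),(.4,.75,0,.2)):
            m=(W[...,2]>.11)&(W[...,0]>x0)&(W[...,0]<x1)&(W[...,1]>y0)&(W[...,1]<y1)
            if m.sum(): print(n,m.sum(),W[m].min(0),W[m].max(0))
    W=cloud("top",np.load("top.npz")["d"]);m=(W[...,2]>.072)&(W[...,2]<.1)&(abs(W[...,0]-kn[0,0])<.03)&(abs(W[...,1]-kn[0,1])<.03)
    P=W[m][:,:2]-so; print("cloud along/lat",np.percentile(P@sx,[2,50,98]),np.percentile(P@[-sx[1],sx[0]],[2,50,98]))
E
python3 pose.py
```

```text
spanner [0.4384 0.3498] 0.1285 97.10909866793078
tweez [0.3743 0.3546] 0.1197 90.0365672893964
grid [0.3734 0.2116] [0.0614, 0.0402, 0.062, 0.0423] yaw of image-left dir 87.40463895192103
sq [ 0.5832 -0.1734] [0.108, 0.1086, 0.1076, 0.1091] yaw of image-left dir 94.36753139146025
ob [ 0.4314 -0.1932] [0.1566, 0.1269, 0.1576, 0.1286] yaw of image-left dir 93.29593026981408
plate [0.6637 0.3663] [0.0796, 0.193, 0.0847, 0.1953] yaw of image-left dir 115.76344624638855
src [0.6528 0.361 ] x dir deg 26.029663716584214 knob exp [0.5603 0.3158] seen [[0.5608 0.312 ]]
top 15400 [0.4548 0.4183 0.11  ] [0.7499 0.6748 0.4421]
top 5186 [ 0.4725 -0.4768  0.11  ] [ 0.727  -0.3114  0.2223]
top 707 [0.5943 0.0795 0.1111] [0.7499 0.0985 0.2611]
side 7663 [0.4504 0.4122 0.1101] [0.7499 0.7853 0.5285]
side 5563 [ 0.4727 -0.4785  0.11  ] [ 0.7248 -0.3272  0.2187]
side 479 [0.5955 0.0753 0.1103] [0.75   0.0948 0.2582]
cloud along/lat [-0.1166 -0.0992 -0.0691] [-0.0123 -0.0002  0.0127]
```

```bash
cat >> h.py <<'E'
def best(a,pos,a2=None,pos2=None):
    o=[]
    for k in(0,np.pi):
        try:
            q=r.solve_ik(pos,quat(a+k)); c=abs(q[5])
            if pos2 is not None: c=max(c,abs(r.solve_ik(pos2,quat(a2+k))[5]))
            o.append((c,k))
        except TypeError: pass
    return min(o)[1]
def st(t=""):
    s=r.get_state(); print(t,"t %.1f"%s["time_s"],"tcp",np.round(s["tool_pos"],4),"F",np.round(s["ft_force"],1),"open %.4f gf %.1f"%(s["opening"],s["gripper_force"]),"q6 %.2f"%s["joints"][5]); return s
def pick(xy,a,op,zg,eff,zc=.13):
    xy=list(xy)
    grip(op,eff); r.reach(xy+[zc],quat(a)); r.line_to(xy+[zg+.02],.25); r.line_to(xy+[zg],.05); st("down")
    grip(0.0,eff); st("closed"); r.line_to(xy+[zc],.25); st("lifted")
def place(via,xy,a,zg,op,zc=.13):
    for v in via: r.line_to(list(v)+[zc],.35,quat(a))
    xy=list(xy); r.line_to(xy+[zc],.3,quat(a)); r.line_to(xy+[zg+.02],.2); r.line_to(xy+[zg],.04); st("placed")
    grip(op); st("opened"); r.line_to(xy+[zc],.25)
E
python3 - <<'E'
from pose import *
c=sp.mean(0);a=ang(sp[0]-sp[1])-np.pi/2
ta=ang(ob[0]-ob[1]+ob[3]-ob[2])-np.pi/2; ux=np.array([np.cos(ta),np.sin(ta)])
d=ob.mean(0)+.025*ux
k=best(a,[*c,.13],ta,[*d,.13]); print(k,d)
pick(c,a+k,.04,.003,50)
E
```

```text
0 [ 0.45636282 -0.19178165]
down t 3.0 tcp [0.4384 0.3497 0.0029] F [-0.1 -1.1 -0.5] open 0.0400 gf 0.0 q6 0.48
closed t 3.5 tcp [0.4385 0.3498 0.0031] F [-0.8  0.2 -0.8] open -0.0001 gf 0.0 q6 0.48
lifted t 4.1 tcp [0.438  0.3495 0.1287] F [ 0.4 -0.3 -0.8] open -0.0001 gf 0.0 q6 0.48
```

The fingers closed on nothing. I'll look before trying again.

```bash
python3 - <<'E'
from h import *
r.line_to([.40,.25,.2],.3)
p,d=eyes.get_image("top"); np.savez("t1.npz",p=p,d=d)
q,_=eyes.get_image("side")
a=cv2.resize(p[260:340,125:255],(780,480),interpolation=cv2.INTER_CUBIC)
cv2.imwrite("pics/c3.png",a[:,:,::-1])
E
```

```text
(no output)
```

View pics/c3.png

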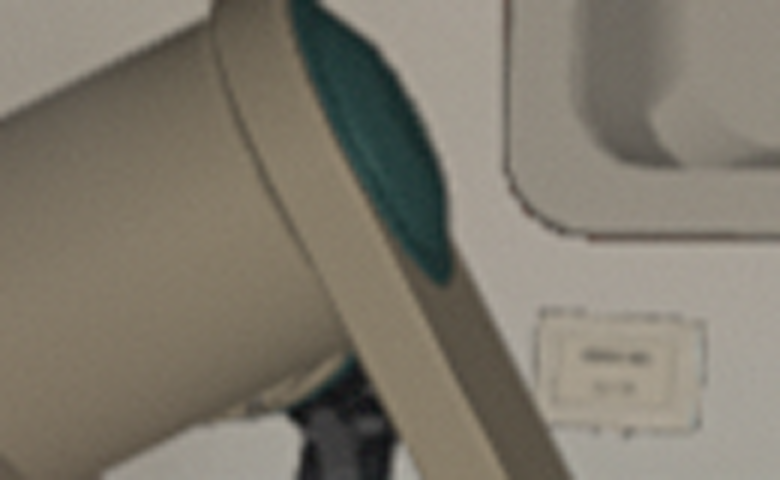

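The arm hides the spot, so I'll move aside.

```bash
python3 - <<'E'
from h import *
r.line_to([.40,.08,.2],.4)
p,d=eyes.get_image("top"); np.savez("t1.npz",p=p,d=d)
q,_=eyes.get_image("side")
a=cv2.resize(p[270:340,130:250],(800,466),interpolation=cv2.INTER_CUBIC)
cv2.imwrite("pics/c4.png",a[:,:,::-1])
st()
E
```

```text
t 5.5 tcp [0.4    0.081  0.1993] F [ 0.4  0.7 -0.2] open -0.0002 gf 0.0 q6 -0.02
```

View pics/c4.png

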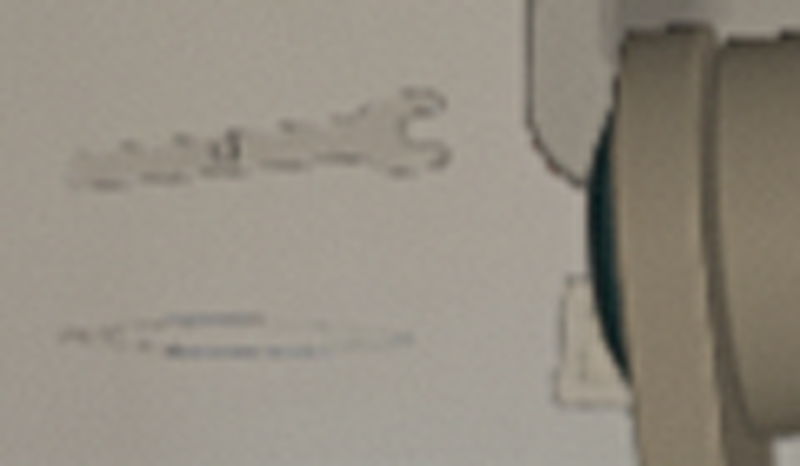

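The spanner hasn't moved, so the fingers closed above it. This time I'll descend under force guard until the tips touch the bench.

```bash
cat >> h.py <<'E'
def touch(xy,z0,zmin,step=.001,f=3.):
    z=z0;b=r.get_state()["ft_force"][2]
    while z>zmin:
        z-=step; r.line_to(list(xy)+[z],.05); s=r.get_state()
        if abs(s["ft_force"][2]-b)>f: break
    st("touch"); return z
E
python3 - <<'E'
from pose import *
c=sp.mean(0);a=ang(sp[0]-sp[1])-np.pi/2
grip(.03,50)
r.reach([*c,.1],quat(a)); r.line_to([*c,.004],.2)
z=touch(c,.004,-.012)
r.line_to([*c,z+.001],.05)
grip(0.,50); s=st("closed")
if s["opening"]>.003:
    r.line_to([*c,.1],.2); st("lifted")
E
```

```text
touch t 11.6 tcp [ 0.4384  0.3498 -0.0121] F [-0.7  0.5  0.6] open 0.0301 gf 0.0 q6 0.48
closed t 12.3 tcp [ 0.4384  0.3498 -0.011 ] F [-1.2 -0.9 -0.4] open -0.0001 gf 0.0 q6 0.48
```

No contact even at -12 mm, which is odd. I'll see where the fingertips really are.

```bash
python3 - <<'E'
from h import *
p,d=eyes.get_image("side"); np.savez("s1.npz",p=p,d=d)
s=st(); u,v=proj("side",s["tool_pos"]); print("tcp px",u,v)
u0,v0=240,150
cv2.imwrite("pics/s1.png",cv2.resize(p[v0:v0+100,u0:u0+100],(600,600),interpolation=cv2.INTER_CUBIC)[:,:,::-1])
E
```

```text
t 12.3 tcp [ 0.4384  0.3498 -0.011 ] F [-0.3 -0.   1.1] open -0.0001 gf 0.0 q6 0.48
tcp px 287.4103735122695 219.1560143763699
```

View pics/s1.png

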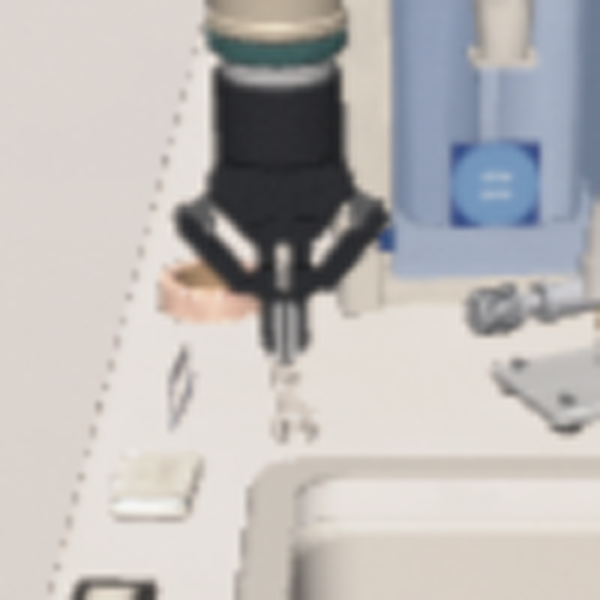

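The fingertips are at crop (285,355), i.e. pixel (287.5,209), while the reported TCP projects to (287,219). So the real tips seem well above the reported TCP. I'll measure that with the depth.

```bash
python3 - <<'E'
from h import *
np.set_printoptions(precision=4,suppress=True)
z=np.load("s1.npz");W=cloud("side",z["d"])
for v in range(194,216,1): print(v,W[v,286],W[v,289],z["p"][v,287])
for u in(282,285,292): print(u,ray("side",u,209.5,0.0))
print(r.tcp_to_grasp)
from scipy.spatial.transform import Rotation as Ro
print(Ro.from_quat(r.get_state()["tcp_rot"]).as_matrix())
E
```

```text
194 [0.4233 0.5702 0.0015] [0.4467 0.3398 0.0879] [148 141 136]
195 [0.4238 0.5601 0.001 ] [0.4466 0.3397 0.0843] [134 129 126]
196 [0.4362 0.3393 0.0808] [0.4463 0.3434 0.0792] [132 127 125]
197 [0.4359 0.3428 0.0757] [0.4465 0.3375 0.0778] [126 122 120]
198 [0.4363 0.3334 0.0757] [0.4467 0.333  0.0758] [86 84 83]
199 [0.4359 0.3394 0.0697] [0.4463 0.3393 0.0697] [56 55 56]
200 [0.4353 0.3492 0.0622] [0.4459 0.3463 0.0633] [86 85 86]
201 [0.4358 0.339  0.0624] [0.4458 0.345  0.0601] [109 108 108]
202 [0.4355 0.3417 0.0577] [0.4459 0.3431 0.0571] [114 112 111]
203 [0.4356 0.3387 0.0551] [0.4455 0.3486 0.0512] [114 112 112]
204 [0.4354 0.3401 0.0508] [0.4457 0.3434 0.0495] [113 112 111]
205 [0.4357 0.3342 0.0495] [0.4458 0.3398 0.0472] [114 112 111]
206 [0.4357 0.3318 0.0467] [0.4454 0.3447 0.0414] [115 113 113]
207 [nan nan nan] [0.4452 0.3481 0.0363] [121 119 119]
208 [0.4353 0.336  0.0375] [0.4455 0.3394 0.0361] [124 122 122]
209 [0.435  0.339  0.0325] [0.4454 0.3411 0.0316] [129 127 126]
210 [0.4328 0.3759 0.0133] [0.442  0.4069 0.0004] [146 141 136]
211 [0.4333 0.3647 0.0141] [0.4424 0.3962 0.001 ] [201 191 182]
212 [0.4334 0.3613 0.0117] [0.443  0.3837 0.0023] [206 196 186]
213 [0.4336 0.3562 0.01  ] [0.4434 0.373  0.0029] [196 186 177]
214 [0.4343 0.3427 0.0119] [0.4445 0.3501 0.0088] [217 207 198]
215 [0.4343 0.3411 0.0088] [0.4453 0.3321 0.0127] [215 204 195]
282 [0.416  0.4128 0.    ]
285 [0.427  0.4127 0.    ]
292 [0.4527 0.4127 0.    ]
0.0187
[[-0.1238  0.9923 -0.    ]
 [ 0.9923  0.1238 -0.    ]
 [-0.     -0.     -1.    ]]
```

The real tips are at z≈0.031 while the reported TCP is -0.011, so the fingertips end about 41 mm short of the reported TCP. The horizontal position agrees. A guarded descent will confirm the offset.

```bash
python3 - <<'E'
from pose import *
t0=np.load("side.npz");W=cloud("side",t0["d"]);u,v=proj("side",[.154,.502,.195]);print("start tcp px",u,v)
m=(abs(W[...,0]-.154)<.06)&(abs(W[...,1]-.502)<.06)&(W[...,2]<.5)&(W[...,2]>.1);print("lowest gripper z at start",np.sort(W[m][:,2])[:8])
c=sp.mean(0)+[.001,0]
r.line_to([*c,0.02],.2); grip(.03,50); r.line_to([*c,-.03],.2)
z=touch(c,-.03,-.05)
r.line_to([*c,z+.002],.05)
grip(0.,50); s=st("closed")
if s["opening"]>.003: r.line_to([*c,.08],.2); st("lifted")
E
```

```text
start tcp px 209.83294355961965 150.67774523406558
lowest gripper z at start [0.24558133 0.24599728 0.24723824 0.24768826 0.24835261 0.24859902
 0.2487822  0.24999398]
touch t 15.2 tcp [ 0.4395  0.3499 -0.0362] F [-2.3 -1.   4.6] open 0.0298 gf 2.9 q6 0.48
closed t 15.7 tcp [ 0.4396  0.3499 -0.0348] F [ 0.7 -0.5  2.5] open 0.0186 gf 48.9 q6 0.48
lifted t 16.4 tcp [0.4387 0.3493 0.0783] F [-0.8  0.7 -0.7] open 0.0180 gf 48.7 q6 0.48
```

The spanner is held, with an 18 mm opening. The fingertip offset is constant at about 37–41 mm, so I'll work relative to contact. Next I'll place the spanner and pick the tweezers.

```bash
cat >> pose.py <<'E'
ta=ang(ob[0]-ob[1]+ob[3]-ob[2])-np.pi/2; ux=np.array([np.cos(ta),np.sin(ta)])
qa=ang(sq[0]-sq[1]+sq[3]-sq[2])-np.pi/2
E
python3 - <<'E'
from pose import *
d=ob.mean(0)+.025*ux+[.001,0]
place([],d,ta,-.0305,.034,zc=.06)
c=tw.mean(0)+[.001,0];a=ang(tw[0]-tw[1])-np.pi/2
grip(.028,30); r.line_to([.40,0,.06],.4); r.line_to([*c,.06],.4,quat(a)); r.line_to([*c,-.03],.2)
z=touch(c,-.03,-.045); r.line_to([*c,z+.0015],.05)
grip(0.,30); s=st("closed")
if s["opening"]>.003: r.line_to([*c,.06],.2); st("lifted")
E
```

```text
placed t 19.5 tcp [ 0.4574 -0.1918 -0.0305] F [ 0.1  0.6 -0. ] open 0.0187 gf 48.8 q6 -0.53
opened t 19.8 tcp [ 0.4576 -0.1919 -0.0302] F [ 0.7 -0.   0.5] open 0.0343 gf 0.0 q6 -0.53
touch t 24.6 tcp [ 0.3753  0.3546 -0.0361] F [-3.4 -3.4  8.1] open 0.0279 gf 4.2 q6 0.68
closed t 25.1 tcp [ 0.3755  0.3547 -0.0353] F [0.3 0.  2.3] open 0.0104 gf 32.0 q6 0.68
lifted t 25.8 tcp [0.3747 0.3541 0.0587] F [ 0.9  0.5 -0.4] open 0.0105 gf 31.5 q6 0.68
```

```bash
python3 - <<'E'
from pose import *
d=ob.mean(0)-.026*ux+[.001,0]
place([],d,ta,-.0312,.026,zc=.06)
c=gb.mean(0)+[.001,0];a=ang(gb[0]-gb[1]+gb[3]-gb[2])-np.pi/2
p,dd=eyes.get_image("side"); np.savez("s2.npz",p=p,d=dd)
grip(.056,30); r.line_to([.40,.05,.06],.4); r.line_to([*c,.06],.4,quat(a))
p,dd=eyes.get_image("top"); np.savez("t2.npz",p=p,d=dd)
r.line_to([*c,-.028],.2)
z=touch(c,-.028,-.048); r.line_to([*c,z+.004],.05)
grip(0.,30); s=st("closed")
if s["opening"]>.003: r.line_to([*c,.06],.2); st("lifted")
cv2.imwrite("pics/t2.png",cv2.resize(p[195:335,360:460],(430,602),interpolation=cv2.INTER_CUBIC)[:600,:,::-1])
E
```

```text
placed t 28.9 tcp [ 0.4064 -0.1947 -0.0312] F [ 0.7 -0.9  0.7] open 0.0108 gf 31.5 q6 -0.59
opened t 29.2 tcp [ 0.4066 -0.1947 -0.0311] F [ 0.5 -0.2 -0. ] open 0.0262 gf 0.0 q6 -0.59
touch t 35.4 tcp [ 0.3746  0.2117 -0.04  ] F [-4.7 -2.6 10.6] open 0.0560 gf 5.6 q6 0.47
closed t 35.9 tcp [ 0.3745  0.2116 -0.037 ] F [-0.2  1.1  1.6] open 0.0410 gf 31.7 q6 0.47
lifted t 36.5 tcp [0.3738 0.2113 0.0588] F [-0.9 -0.4 -1. ] open 0.0411 gf 31.5 q6 0.47
```

View pics/t2.png

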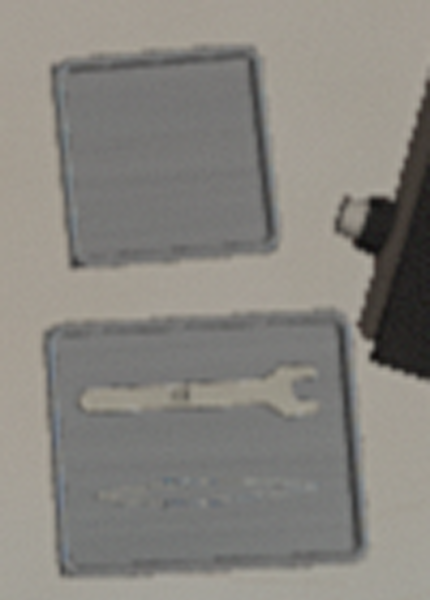

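The spanner and tweezers lie flat and side by side in the oblong tray, at crop rows ~395 and ~492. The grid box is held, so I'll place it and go to the knob.

```bash
python3 - <<'E'
from pose import *
d=sq.mean(0)+[.001,0]; sa=ang(sx)
r.line_to([.39,.0,.06],.35,quat(qa)); 
place([[.42,-.17]],d,qa,-.0330,.056,zc=.06)
k=so-.103*sx+[.001,0]
r.line_to([.42,-.17,.08],.35)
p,_=eyes.get_image("top")
o=[]
for kk in(np.pi/2,-np.pi/2):
    q=r.solve_ik([*k,.1],quat(sa+kk)); print(kk,q); o.append((abs(q[5]) if q is not None else 9,kk))
kk=min(o)[1]
grip(.06,80); r.line_to([.42,.0,.1],.35); r.line_to([.44,.22,.10],.35)
cv2.imwrite("pics/t3.png",cv2.resize(eyes.get_image("top")[0][195:335,360:460],(430,602))[:600,:,::-1])
r.reach([*k,.1],quat(sa+kk)); st("above knob")
p,dd=eyes.get_image("side"); np.savez("s3.npz",p=p,d=dd)
W=cloud("side",dd);m=(abs(W[...,:2]-k)<.012).all(-1)&(W[...,2]>.05)&(W[...,2]<.1);print("knob z",np.nanpercentile(W[m][:,2],[5,50,95]))
u,v=map(int,proj("side",[*k,.1]));a,b=v-40,u-40
cv2.imwrite("pics/s3.png",cv2.resize(p[a:a+80,b:b+80],(600,600),interpolation=cv2.INTER_CUBIC)[:,:,::-1]); print(b,a)
E
```

```text
placed t 39.8 tcp [ 0.5842 -0.1734 -0.0331] F [ 0.9 -0.2  0.3] open 0.0414 gf 31.5 q6 -0.43
opened t 40.1 tcp [ 0.5843 -0.1734 -0.0328] F [-0.5 -0.3  0.6] open 0.0558 gf 0.0 q6 -0.43
1.5707963267948966 [ 4.55220163e-01  4.32021852e-01  1.14780373e+00 -4.44089210e-16
  1.56176707e+00 -1.56987950e+00]
-1.5707963267948966 [ 4.55220163e-01  4.32021852e-01  1.14780373e+00 -4.44089210e-16
  1.56176707e+00  1.57171315e+00]
above knob t 44.6 tcp [0.5614 0.3153 0.1002] F [ 0.6  0.3 -0.7] open 0.0600 gf 0.0 q6 -1.57
knob z [0.05888532 0.07899755 0.08351034]
282 153
```

View pics/s3.png

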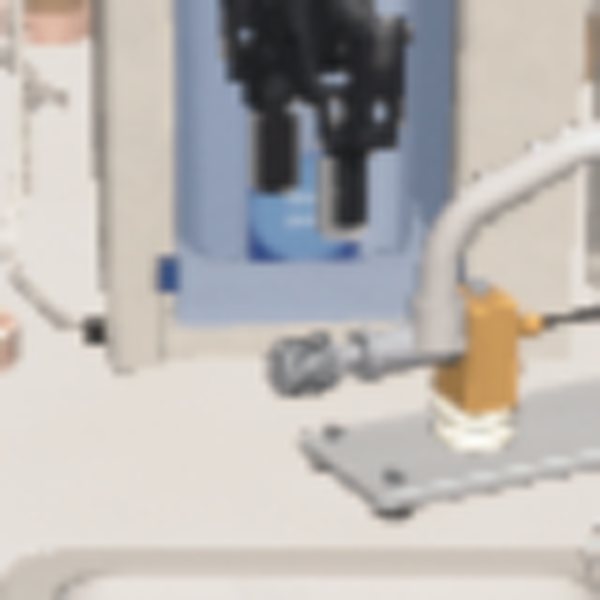

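View pics/t3.png

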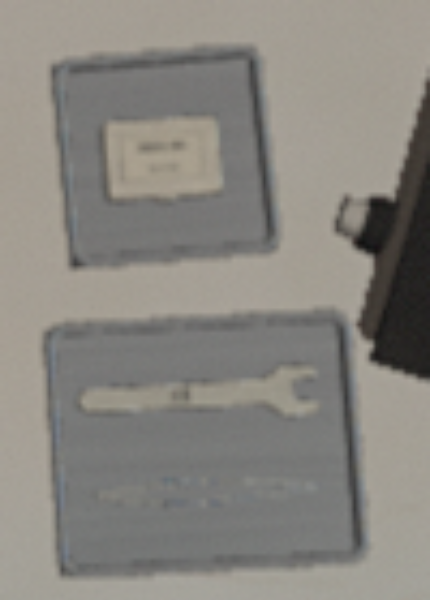

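The grid box is flat in the square tray and both tools are flat in the oblong one. In the side crop the open fingers (312,210) are centred above the knob (305,365). Now I'll grip it and pull.

```bash
cat >> pose.py <<'E'
def avgF(n=12):
    F=[]
    for _ in range(n): r.sleep(.03); F.append(r.get_state()["ft_force"])
    F=np.mean(F,0); return np.array([F[:2]@sx,F[:2]@[-sx[1],sx[0]],F[2]])
E
python3 - <<'E'
from pose import *
k=so-.103*sx+[.001,0]
r.line_to([*k,.05],.2); r.line_to([*k,.012],.06); st("down"); print(avgF(6))
grip(0.,90); s=st("gripped"); print("along,lat,z",avgF(6))
p0=s["tool_pos"].copy(); 
for dd in(.012,.024,.031):
    r.line_to([*(k-dd*sx),.012],.04); p=r.get_state()["tool_pos"]
    print(dd,"moved %.4f"%(-(p-p0)[:2]@sx),avgF(6))
st()
p,d=eyes.get_image("side"); np.savez("s4.npz",p=p,d=d); p,d=eyes.get_image("top"); np.savez("t4.npz",p=p,d=d)
E
```

```text
down t 45.9 tcp [0.5615 0.3159 0.0123] F [-0.2 -0.1  0.2] open 0.0597 gf 0.0 q6 -1.57
[ 0.07150687  0.03635366 -0.12526003]
gripped t 46.5 tcp [0.5607 0.3172 0.0126] F [-3.4  3.7  2.4] open 0.0237 gf 88.1 q6 -1.57
along,lat,z [-1.62266951  4.68924632  2.95362612]
0.012 moved 0.0109 [ 4.60385593  5.46977806 -0.55088058]
0.024 moved 0.0227 [ 6.56116101  5.78004296 -1.48083389]
0.031 moved 0.0295 [ 7.48446794  5.97239549 -2.64833619]
 t 48.5 tcp [0.5343 0.3043 0.0127] F [ 4.4  9.5 -3.1] open 0.0237 gf 88.3 q6 -1.57
```

```bash
cat > fin.py <<'E'
from pose import *
np.set_printoptions(precision=1,suppress=True,linewidth=160)
k=so-.103*sx+[.001,0]; p0=np.array([.5607,.3172])
def moved(): return float(np.mean([(r.sleep(.03),-(r.get_state()["tool_pos"][:2]-p0)@sx)[1] for _ in range(8)]))
def prof(n,p,z):
    g=p.mean(2).astype(np.float32)
    s=np.arange(-.110,-.054,.002); o=[]
    for l in(-.004,0,.004):
        P=np.array([proj(n,[*(so+a*sx+l*np.array([-sx[1],sx[0]])),z]) for a in s],np.float32)
        o.append(cv2.remap(g,P[:,:1].copy(),P[:,1:].copy(),cv2.INTER_LINEAR)[:,0])
    return s,np.array(o)
E
python3 - <<'E'
from fin import *
c=.0355
for _ in range(3):
    r.line_to([*(k-c*sx),.012],.03); m=moved(); print("cmd %.4f moved %.4f"%(c,m),avgF(5))
    if abs(.035-m)<.0003: break
    c+=.035-m
pics={n:eyes.get_image(n) for n in("top","side")}
for n in pics: np.savez(n[0]+"5.npz",p=pics[n][0],d=pics[n][1])
for n,z in(("top",.074),("side",.068)):
    s,a=prof(n,np.load(n[0]+"4.npz")["p"],z); s,b=prof(n,pics[n][0],z)
    print(n);print(s*1000);print(a);print(b)
st()
E
```

```text
cmd 0.0355 moved 0.0338 [ 8.1  5.2 -2.6]
cmd 0.0367 moved 0.0350 [ 8.3  5.8 -2.2]
top
[-110. -108. -106. -104. -102. -100.  -98.  -96.  -94.  -92.  -90.  -88.  -86.  -84.  -82.  -80.  -78.  -76.  -74.  -72.  -70.  -68.  -66.  -64.  -62.  -60.
  -58.  -56.]
[[113.2 113.9 113.1 112.1 112.1 112.9 113.3 114.7 114.1 113.5 113.3 113.2 112.6 113.6 113.5 112.1 112.3 112.8 113.5 113.2 113.8 113.7 114.2 112.8 112.8 113.3
  114.4 114.2]
 [114.7 115.3 115.9 115.4 115.  114.3 114.5 114.  112.7 113.6 113.7 113.8 113.3 113.6 115.  114.2 112.7 113.4 113.8 114.6 113.6 113.9 114.4 114.7 114.3 112.9
  113.1 112.8]
 [100.   99.7 100.   97.  102.1 103.  100.7 106.  105.9  98.4 100.8  99.8 103.4 111.7 108.8 107.7 108.5 102.8 101.4 102.4  97.  102.8 101.9  97.8  97.1  93.6
   94.8  96. ]]
[[114.  113.8 113.6 112.8 112.8 113.  113.2 113.6 113.6 113.7 113.3 114.1 111.8 113.8 114.1 113.7 112.  111.7 113.9 112.9 112.7 113.2 113.6 113.4 113.8 114.2
  113.6 111.6]
 [113.8 112.4 112.9 114.1 114.1 114.9 114.2 112.4 113.2 113.3 113.4 112.9 113.4 114.1 114.1 114.1 112.1 111.8 113.1 113.4 114.1 113.5 113.3 113.  113.
[... 786 characters left out ...]
 178.2 177.6 177.2 177.4 175.8 174.8 172.7 170.  158.3 145.8 154.9 165.4 175.5 184.4 184.8
  185.9 187.5]]
[[166.5 173.2 180.4 178.4 172.7 167.6 162.9 160.9 163.8 164.4 164.2 168.2 169.7 160.6 151.4 138.3 126.8 118.2 115.1 131.2 145.5 156.6 163.  159.9 158.3 159.7
  161.5 163.3]
 [170.2 168.5 167.7 164.6 163.4 162.2 164.1 166.6 169.6 171.6 170.5 168.7 168.  165.9 158.5 154.7 147.4 139.6 129.7 120.9 138.2 153.7 165.2 174.2 172.9 172.9
  175.1 176. ]
 [174.1 177.1 177.  177.3 177.9 177.6 177.5 178.7 180.  180.3 179.5 177.8 176.8 176.9 177.5 175.6 174.3 167.9 160.8 144.3 127.4 143.9 162.2 174.1 184.3 184.7
  185.8 187.5]]
 t 50.1 tcp [0.5 0.3 0. ] F [ 4.9  9.5 -1.8] open 0.0236 gf 88.3 q6 -1.57
```

The reported pull is 35.0 mm at 8.3 N. The side camera shows a dark ring newly appearing at the mouth and nothing beyond it, so I'm handing in.

```bash
python3 - <<'E'
from fin import *
print("moved %.4f"%moved()); st(); print(r.sign_off())
E
```

```text
moved 0.0349
 t 50.4 tcp [0.5 0.3 0. ] F [ 4.4  9.  -2.7] open 0.0236 gf 88.3 q6 -1.57
the job is handed in; nothing more can be done
None
```

The job is handed in at about 50 s: the spanner and tweezers lie flat in the oblong tray, the grid box lies flat in the square one, and the arm is holding the feed rod drawn out 34.9 mm, with its dark ring showing at the tube's mouth.

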